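# Make up a wheel-bearing kit and an oil-change kit

## Task

Make up the two repair kits from the parts on the bench. In the red tray: the steel bearing flat in the middle of the white-floored bay with the green ring centred on top of it, and the brass bush standing in the middle of the black-floored bay; in the blue tray: the white oil filter upright in the middle of the white-floored bay and the orange ring flat in the middle of the black-floored bay. Set every part down gently without dropping it, and leave the black ring, the grease tin and the wrench where they are.

Things in the scene. Friction and masses are not known exactly. Their poses are not given: they have to be found in the camera images.
- red_tray: Red tray with two bays side by side along its y axis, 98 (x) x 185 (y) mm, fixed to the bench. Origin: centre of its underside, on the bench top; z up. Floor 4 mm thick, rim and divider 5 mm thick and only 10 mm high above the bench. The white-floored bay is 88 x 88 mm inside, its middle at y = -43.5 mm, x = 0; the black-floored bay is 88 (x) x 82 (y) mm inside, its middle at y = +46.5 mm, x = 0. 
- blue_tray: Blue tray with two bays side by side along its y axis, 98 (x) x 185 (y) mm, fixed to the bench. Origin: centre of its underside, on the bench top; z up. Floor 4 mm thick, rim and divider 5 mm thick and only 10 mm high above the bench. The white-floored bay is 88 x 88 mm inside, its middle at y = -43.5 mm, x = 0; the black-floored bay is 88 (x) x 82 (y) mm inside, its middle at y = +46.5 mm, x = 0. 
- bearing: Steel ball bearing lying flat: ring 60 mm outside, 28 mm bore, 22 mm high, bright races with a dark band between, 250 g. Origin: centre of its underside, z up.
- green_ring: Green stiff plastic ring lying flat, 54 mm outside, 34 mm inside, 20 mm high, 50 g. Origin: centre of its underside, z up.
- orange_ring: Orange stiff plastic ring lying flat, 54 mm outside, 34 mm inside, 20 mm high, 50 g. Origin: centre of its underside, z up.
- brass_bush: Brass tube standing upright, 36 mm outside, 22 mm inside, 40 mm high, 200 g. Origin: centre of its underside, z up.
- oil_filter: White canister with a black foot and a grey stripe, standing upright: 62 mm across from 10 to 66 mm above its foot (foot 56 mm, narrowed top 48 mm across), 75 mm high, 300 g. Origin: centre of its underside, z up.
- black_ring: Not for any kit, stays where it is. Black stiff plastic ring lying flat, 54 mm outside, 34 mm inside, 20 mm high, 50 g. Origin: centre of its underside, z up.
- grease_tin: Grey tin with a yellow lid, stays where it is: 62 mm across, 48 mm high. Origin: centre of its underside.
- wrench: Steel wrench, 180 mm long, lying beyond the trays; stays where it is. Its origin is the underside of the wrench, its x axis runs along it.
Mind the look-alikes: they are no part of the job. There is more than one size of the oil_filter; the job needs the largest.

How it is judged:
By the outcome, as a careful person would: the job done as asked, in the order asked, and still so for the second after the job is handed in, with the robot touching nothing.
It also fails if it takes over 112 s, if anything falls off the work surface, if the arm or the gripper's body presses on something with over 40 N, if the wrist force passes 120 N, or if a joint passes its speed limit or range.

## Robot

A 6-joint arm with a two-finger parallel gripper is mounted at the origin on the work surface. World frame = base frame: x ahead of the robot, y to its left, z up, the work surface at z = 0. Lengths are in m, angles in rad, forces in N, time in s.
With the tool pointing down it reaches from about 0.225 to 0.725 m from the base axis. Payload 3.1 kg.
Tool frame: the origin (TCP) lies at the very end of the fingers, on their centre line; the grasp point (between the pads) lies 19 mm behind it; z points along the fingers, x is the direction in which the jaws open and shut, and the axes are right-handed (so a half turn about z gives the same grasp; the last joint's range is limited). The gripper opens to 85 mm and grips with 20 to 120 N. Pads are 22 mm wide; open, the fingers measure 114 mm over their backs; the gripper's body (76 mm by 85 mm) begins 54 mm behind the grasp point. The pads swing forward as they close: fully open they stand 13 mm farther back than shut.
Start: joints at [-0.128, 0.048, 0.099, 1.622, 0, 1.443], TCP at [0.525, -0, 0.195] pointing down, gripper open.
Joint ranges: [-2.91, 2.91], [-0.99, 1.94], [-1.21, 1.42], [-2.12, 2.29], [-1.49, 1.47], [-3.14, 3.14]. Speed limits (rad/s): [2.79, 2.79, 3.14, 3.14, 3.14, 3.14].

## Interface

Orientations are given as a rotation vector (axis times angle).
In Python, from bench import manip, ik, sensors, eyes, finish_job gives the robot as it stands. Calls block until the motion is done:
- manip.goto(position, orientation): joint-space move of the TCP to a pose.
- manip.move_linear(position, rate=0.15, frame=None): straight line of the TCP; frame=None keeps the orientation; rate is the mean speed in m/s.
- manip.set_joints(angles): joint-space move.
- manip.gripper_open() and manip.grab(grasp_force=None): open the fingers fully, or close them until they stop; grasp_force is the grip in N (None keeps the last).
- manip.sleep(seconds).
- ik(position, orientation): joint angles nearest the present ones, or None.
- sensors.get_obs(): the state.
- eyes.camera(name): name is "scene" or "side" or "wrist"; returns a dict with "color" (420x560x3 uint8, blue, green, red), "camera_matrix" (3x3 intrinsics, pixels), "eye" and "orientation" of the camera in the world; the wrist camera has in their place "hand_eye" (4x4, takes a point from camera to tool coordinates, whose origin is the TCP and whose axes are the tool frame's). Camera axes: x right, y down, z forward; pixel columns grow to the right and rows downward; lengths in m; the calibration is good to about 2 mm. A picture is of the moment at which its call begins: read the wrist's pose just before it. There is no depth.
A pose or a line that the arm cannot do raises manip.PlanningError and nothing moves.
- finish_job(): hands the job in, once; it reports no verdict.
The state is a dict: "time": time; "joint_positions": joint angles; "qvel": joint speeds; "joint_torque": joint torques, N m; "tool_pos": TCP position; "eef_rot": TCP orientation; "force": force on the tool from outside, world axes, zero at the start; "ft_torque": the same for the moment, N m; "grip_width": finger opening in m.
Only numpy, scipy, OpenCV 4.12 (cv2) and the standard library are available. Lean on these libraries where they do the work, as an engineer would, in place of code of your own. Each camera call takes 0.05 s, during which the arm holds its last target. There are 200 camera calls.

## Working session

There is one attempt and no reset: what is moved stays moved. The work goes in short steps, each a Python script; the robot and the scene stay as the last script left them, time stands still between calls to the robot, and variables do not carry over. Pictures are saved under pics/ and viewed, about 12 in all and at most 16, crops included, and the job is handed in when it is done.

```bash
ls; mkdir -p pics
python3 - <<'E'
from bench import manip, ik, sensors, eyes
import cv2
o=sensors.get_obs();print({k:o[k] for k in("time","tool_pos","eef_rot","force","grip_width")})
for n in("scene","side","wrist"):
    c=eyes.camera(n);cv2.imwrite(f"pics/{n}0.png",c["color"]);print(n,{k:v for k,v in c.items() if k!="color"})
E
```

```text
pics
{'time': 0.0, 'tool_pos': array([5.24295526e-01, 8.38386160e-05, 1.93724041e-01]), 'eef_rot': array([-3.14129002e+00, -3.51583479e-06,  3.67920520e-03]), 'force': array([0.3799968 , 0.11107253, 0.38626062]), 'grip_width': 0.08527646518883322}
scene {'camera_matrix': array([[399.2699358 ,   0.        , 286.22893602],
       [  0.        , 399.2699358 , 210.27114029],
       [  0.        ,   0.        ,   1.        ]]), 'eye': array([0.84790369, 0.57156836, 0.75274501]), 'orientation': array([-0.72338271, -2.71515999,  0.98571118])}
side {'camera_matrix': array([[491.33120608,   0.        , 276.22242438],
       [  0.        , 491.33120608, 211.18263656],
       [  0.        ,   0.        ,   1.        ]]), 'eye': array([ 0.49851256, -0.91219874,  1.07799293]), 'orientation': array([-2.40424776,  0.08718437, -0.03840865])}
wrist {'camera_matrix': array([[289.94824335,   0.        , 276.70832158],
       [  0.        , 289.94824335, 212.35069131],
       [  0.        ,   0.        ,   1.        ]]), 'hand_eye': array([[ 9.99999163e-01,  4.20423694e-04, -1.22394428e-03,
        -7.85632976e-06],
       [-1.08944957e-06,  9.46032689e-01,  3.24071214e-01,
        -8.41421079e-02],
       [ 1.29413852e-03, -3.24070941e-01,  9.46031897e-01,
        -1.77236174e-01],
       [ 0.00000000e+00,  0.00000000e+00,  0.00000000e+00,
         1.00000000e+00]])}
```

View pics/scene0.png

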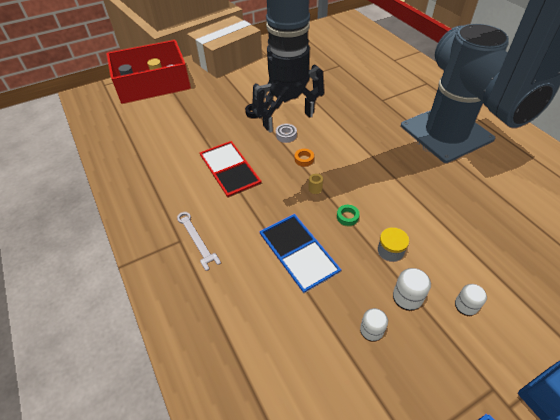

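View pics/side0.png

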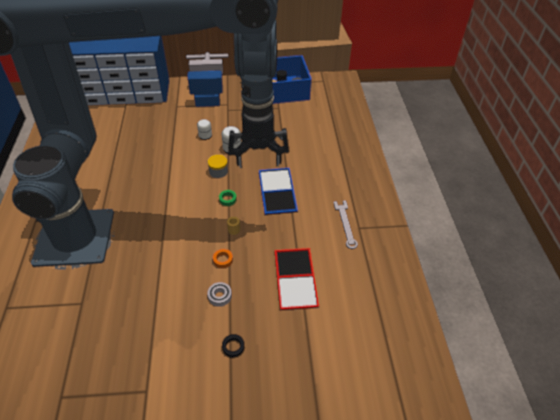

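The scene view shows the red tray (230,168), blue tray (300,252), bearing (286,131), orange (304,157), bush (316,184), green (348,214), tin (394,243) and wrench (200,240). The side view adds the black ring (233,345). There are three filter candidates in the scene view: (411,288), (471,299) and (374,324). The first looks largest, so I'll measure all three and check them in a crop.

```bash
cat > h.py <<'E'
from bench import manip, ik, sensors, eyes, finish_job
import numpy as np, cv2
from scipy.spatial.transform import Rotation as R
def shot(name,png=None):
    o=sensors.get_obs(); c=eyes.camera(name)
    if png: cv2.imwrite("pics/"+png,c["color"])
    if name=="wrist":
        Rt=R.from_rotvec(o["eef_rot"]).as_matrix(); H=c["hand_eye"]
        c["R"]=Rt@H[:3,:3]; c["t"]=Rt@H[:3,3]+o["tool_pos"]
    else: c["R"]=R.from_rotvec(c["orientation"]).as_matrix(); c["t"]=c["eye"]
    return c
def back(c,uv,z):
    K=c["camera_matrix"]; uv=np.atleast_2d(np.asarray(uv,float))
    d=np.c_[uv,np.ones(len(uv))]@np.linalg.inv(K).T@c["R"].T
    return c["t"]+d*((z-c["t"][2])/d[:,2])[:,None]
def proj(c,P):
    p=(np.atleast_2d(P)-c["t"])@c["R"]; p=p@c["camera_matrix"].T
    return p[:,:2]/p[:,2:]
E
python3 - <<'E'
from h import *
s=shot("scene");d=shot("side")
f=lambda a:np.round(a[0],3)
for n,a,b,z in [("red",(230,168),(295.5,278),.01),("blue",(300,252),(277.5,191),.01),("bearing",(286,131),(219,293),.015),("orange",(304,157),(222,258),.015),("bush",(316,184),(233,223),.02),("green",(348,214),(228,198),.015),("black",None,(233,345),.015),("tin",(394,243),(218,165),.03),("fA",(411,288),(231,137),.035),("fB",(471,299),(204,128),.03),("fC",(374,324),None,.03),("wr1",(184,216),(350,243),0.005),("wr2",(210,263),(341,205),.005)]:
    print(n,a and f(back(s,a,z)),b and f(back(d,b,z)))
im=s["color"][240:350,340:500];cv2.imwrite("pics/crop1.png",cv2.resize(im,None,fx=5,fy=5,interpolation=cv2.INTER_CUBIC))
# filter widths/ranges
for n,c in(("A",(411,288)),("B",(471,299)),("C",(374,324))):
    P=back(s,c,.035)[0];print(n,"px/mm",399.27/((P-s["t"])@s["R"])[2]/1000)
E
```

```text
red [ 0.607 -0.171  0.01 ] [ 0.606 -0.186  0.01 ]
blue [0.583 0.151 0.01 ] [0.584 0.135 0.01 ]
bearing [ 0.406 -0.224  0.015] [ 0.408 -0.221  0.015]
orange [ 0.418 -0.104  0.015] [ 0.415 -0.111  0.015]
bush [0.446 0.001 0.02 ] [0.447 0.007 0.02 ]
green [0.431 0.118 0.015] [0.433 0.111 0.015]
black None [ 0.441 -0.366  0.015]
tin [0.399 0.245 0.03 ] [0.404 0.243 0.03 ]
fA [0.444 0.351 0.035] [0.447 0.372 0.035]
fB [0.355 0.427 0.03 ] [0.356 0.432 0.03 ]
fC [0.553 0.373 0.03 ] None
wr1 [ 0.77  -0.081  0.005] [ 0.77  -0.077  0.005]
wr2 [0.768 0.074 0.005] [0.768 0.068 0.005]
A px/mm 0.4988831878134255
B px/mm 0.5096021560243854
C px/mm 0.5303775667013103
```

View pics/crop1.png

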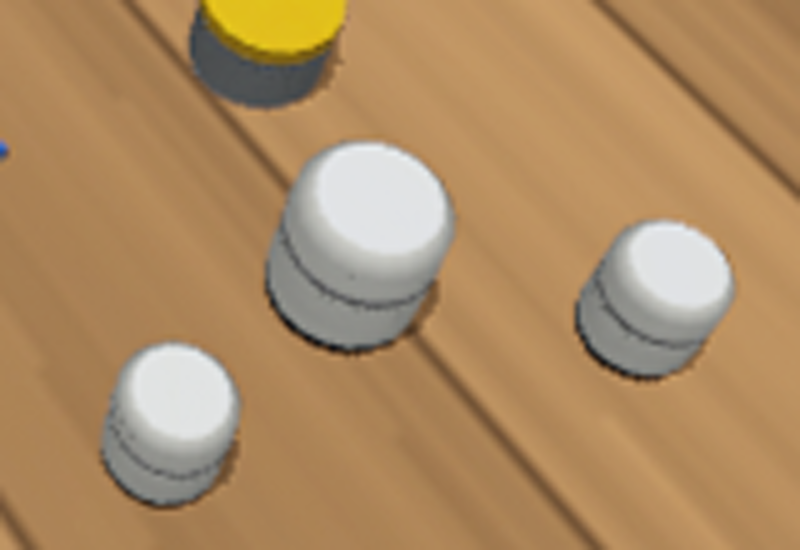

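A at scene pixel (411,288) is clearly the largest: about 34 px wide against about 26 px for the other two, at a similar scale. So A, near (0.446, 0.36), is the oil filter. Next I'll survey from above with the wrist camera.

Run:
```python
from h import *
import pickle
D=[np.pi,0,0]; out=[]
for i,p in enumerate([(.50,-.24,.25),(.50,.02,.25),(.46,.26,.25)]):
    manip.goto(p,D); c=shot("wrist",f"w{i}.png"); out.append(c)
pickle.dump(out,open("w.pkl","wb"))
print(sensors.get_obs()["time"])
cv2.imwrite("pics/wall.png",cv2.resize(np.vstack([np.hstack([out[0]["color"],out[1]["color"]]),np.hstack([out[2]["color"],cv2.imread("pics/wrist0.png")])]),(800,600)))
```

```text
3.35
```

View pics/wall.png

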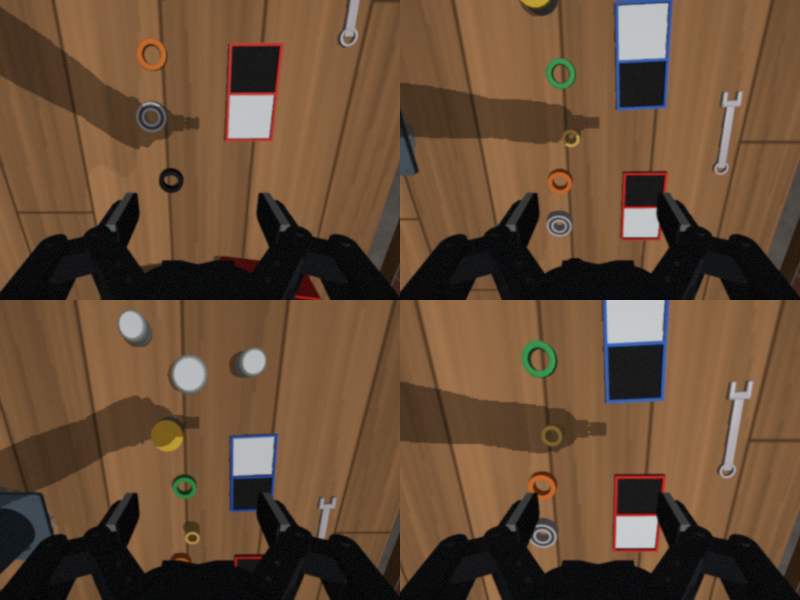

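The wrist views show everything clearly. At full resolution in w0, the bearing is near (212,163), orange (212,76) and the red tray (355,128). In w1, green is near (225,102), the bush (240,194) and the blue tray (338,78). In w2, the filter is near (264,103). Now I'll segment these and check the fingertip geometry.

```bash
cat > seg.py <<'E'
from h import *
def mask(c,kind):
    h=cv2.cvtColor(c["color"],cv2.COLOR_BGR2HSV)
    H,S,V=[h[...,i].astype(int) for i in range(3)]
    return {"red":((H<6)|(H>172))&(S>150)&(V>90),"blue":(H>105)&(H<125)&(S>130)&(V>80),
     "orange":(H>5)&(H<16)&(S>190)&(V>150),"green":(H>50)&(H<85)&(S>100),
     "white":(S<40)&(V>140),"gray":(S<60)&(V>60)}[kind].astype(np.uint8)
def blob(m,near):
    m=cv2.morphologyEx(m,cv2.MORPH_CLOSE,np.ones((3,3)))
    cs=[k for k in cv2.findContours(m,cv2.RETR_EXTERNAL,cv2.CHAIN_APPROX_NONE)[0] if cv2.contourArea(k)>80]
    return min(cs,key=lambda k:-cv2.pointPolygonTest(k,tuple(map(float,near)),True))[:,0]
def circ(c,k,z):
    P=back(c,k,z)[:,:2].astype(np.float32); (x,y),r=cv2.minEnclosingCircle(P)
    e=cv2.fitEllipse(P*1000); return np.round([*(np.array(e[0])/1000),x,y],4),np.round(e[1],1)
def tray(c,k,z=.010):
    P=(back(c,k,z)[:,:2]*1000).astype(np.float32); return cv2.minAreaRect(P)
E
python3 - <<'E'
from seg import *
import pickle
w=pickle.load(open("w.pkl","rb"))
print("red",tray(w[0],blob(mask(w[0],"red"),(355,128))))
print("red",tray(w[1],blob(mask(w[1],"red"),(340,280))))
print("blue",tray(w[1],blob(mask(w[1],"blue"),(338,78))))
print("blue",tray(w[2],blob(mask(w[2],"blue"),(354,240))))
for i,k,uv,z in[(0,"orange",(212,76),.02),(1,"orange",(223,254),.02),(1,"green",(225,102),.02),(2,"green",(258,261),.02),(2,"white",(264,103),.07),(0,"gray",(212,163),.022)]:
    print(i,k,*circ(w[i],blob(mask(w[i],k),uv),z))
a=w[0]["color"][200:340,120:440].copy()
H=w[0]["hand_eye"];K=w[0]["camera_matrix"]
for z in(-.04,-.013,0):
  for x in(-.0425,.0425):
    q=K@(H[:3,:3].T@(np.array([x,-.011,z])-H[:3,3]));cv2.circle(a,(int(q[0]/q[2])-120,int(q[1]/q[2])-200),1,(0,0,255),-1)
b=w[1]["color"][160:230,200:280]
x=w[0]["color"][120:190,180:260]
cv2.imwrite("pics/c2.png",np.vstack([cv2.resize(np.clip(a.astype(int)*2,0,255).astype(np.uint8),(640,280)),np.hstack([cv2.resize(b,(320,280)),cv2.resize(x,(320,280))])]))
E
```

```text
red ((604.7162475585938, -181.07366943359375), (98.824951171875, 184.46249389648438), 0.34359976649284363)
red ((604.8878784179688, -178.73846435546875), (99.90678405761719, 187.1781463623047), 0.9124402403831482)
blue ((581.267822265625, 143.05393981933594), (96.89299011230469, 183.79385375976562), 2.524181604385376)
blue ((581.4783935546875, 144.8870849609375), (96.34112548828125, 183.58676147460938), 2.8841943740844727)
0 orange [ 0.4162 -0.1099  0.4163 -0.1097] [49.9 50.1]
1 orange [ 0.4163 -0.1075  0.416  -0.1079] [48.9 49.8]
1 green [0.4313 0.1162 0.4313 0.1161] [50.8 51.6]
2 green [0.4307 0.1212 0.4315 0.1214] [50.4 56.9]
2 white [0.4465 0.3529 0.4466 0.3527] [49.5 49.9]
0 gray [ 0.409  -0.2214  0.4093 -0.2216] [58.4 60. ]
```

View pics/c2.png

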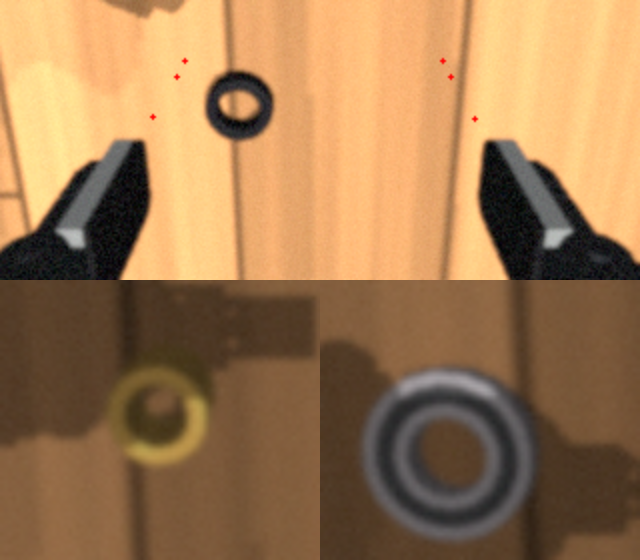

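The crop shows the tips near full-image (182,270) and (362,270), which doesn't match where I expected the open tips. I'll check the tip height against the scene and side images.

Run:
```python
from h import *
out=[]
for n,(x0,y0) in(("scene",(230,50)),("side",(200,90))):
    c=shot(n); c["color"]=cv2.imread(f"pics/{n}0.png")
    a=cv2.resize(c["color"][y0:y0+100,x0:x0+130],None,fx=6,fy=6,interpolation=cv2.INTER_CUBIC)[:, :400*2]
    for dz,col in((0,(0,0,255)),(.013,(0,255,0)),(.05,(255,255,0))):
      for s in(-1,1):
        q=proj(c,[.5243+s*.0425,0,.1937+dz])[0]; cv2.circle(a,tuple(((q-[x0,y0])*6).astype(int)),4,col,-1)
    out.append(a[:, :400*2])
cv2.imwrite("pics/tips.png",cv2.resize(np.vstack(out),(390,600)))
```

```text
(no output)
```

View pics/tips.png

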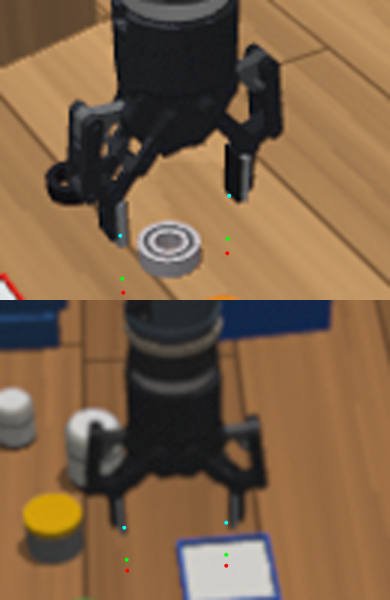

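Both views put the open tips about 50 mm behind the reported TCP (cyan dots), where I expected 13 mm. I'll close the gripper in free air and look again before reaching for anything.

Run:
```python
from h import *
D=[np.pi,0,0]
manip.goto((.525,0,.195),D); manip.grab(20)
o=sensors.get_obs(); T=o["tool_pos"]; print(T,o["grip_width"],o["time"])
out=[]
for n in("scene","side"):
    c=shot(n); p=proj(c,T)[0]; x0,y0=(p-[65,75]).astype(int)
    a=cv2.resize(c["color"][y0:y0+100,x0:x0+130],None,fx=6,fy=6,interpolation=cv2.INTER_CUBIC)
    for dz,col in((0,(0,0,255)),(.02,(0,255,0)),(.04,(255,255,0))):
        q=proj(c,T+[0,0,dz])[0]; cv2.circle(a,tuple(((q-[x0,y0])*6).astype(int)),4,col,-1)
    out.append(a)
cv2.imwrite("pics/tips2.png",cv2.resize(np.vstack(out),(390,600)))
```

```text
[ 5.24988570e-01 -2.86430772e-05  1.94973087e-01] 0.00011260349986534899 5.275
```

View pics/tips2.png

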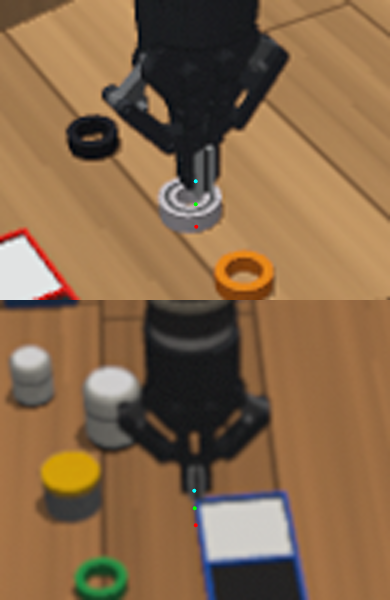

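The shut tips are also about 38 mm behind the reported TCP in both views. That disagrees with the documentation, so I'll check it with a guarded touch on bare bench.

Run:
```python
from h import *
f0=sensors.get_obs()["force"][2]
manip.move_linear((.525,0,.03),rate=.2)
print(sensors.get_obs()["force"]-[0,0,f0])
z=.03
try:
  while z>-.05:
    z-=.004; manip.move_linear((.525,0,z),rate=.03); o=sensors.get_obs(); 
    if abs(o["force"][2]-f0)>3: break
except Exception as e: print(repr(e))
print(z,o["tool_pos"],o["force"],f0,o["time"])
shot("wrist","touch.png")
```

```text
[ 0.38454538 -0.04367999 -0.17787262]
-0.038000000000000006 [ 5.25921111e-01 -9.05083801e-05 -3.63205558e-02] [-2.21926607  0.15320711  5.84604136] 0.3132243399150388 11.1667
```

The bench touch came at TCP z ≈ -0.036, so the real shut tips sit 36 mm behind the reported TCP (49 mm when open). I'll work with that offset from here. Next: tray overheads, then pick and place the bearing.

```bash
cat > pp.py <<'E'
from seg import *
D=[np.pi,0,0]; OFF=.036   # true shut-tip height above reported TCP
def over(p,z=.10):        # wrist camera right above p
    manip.goto((p[0],p[1]-.084,z),D); return shot("wrist")
def pick(p,zt,force,hover=.06):
    manip.goto((p[0],p[1],hover),D); manip.move_linear((p[0],p[1],zt),rate=.12)
    manip.grab(force); w=sensors.get_obs()["grip_width"]
    manip.move_linear((p[0],p[1],.09),rate=.2)
    print("pick",np.round(p,4),"width",round(w,4),round(sensors.get_obs()["grip_width"],4),"t",sensors.get_obs()["time"])
def place(p,zt,hover=.09):
    manip.goto((p[0],p[1],hover),D); manip.move_linear((p[0],p[1],zt+.012),rate=.15)
    manip.move_linear((p[0],p[1],zt+.003),rate=.03); manip.sleep(.1)
    f0=sensors.get_obs()["force"][2]; z=zt+.003; f=0
    while f<1.5 and z>zt-.006:
        z-=.001; manip.move_linear((p[0],p[1],z),rate=.02); f=sensors.get_obs()["force"][2]-f0
    o=sensors.get_obs(); print("placed cmd dz",round(z-zt,4),"dF",round(f,2),"tool",np.round(o["tool_pos"],4))
    manip.gripper_open(); manip.move_linear((p[0],p[1],hover),rate=.2)
    print("t",sensors.get_obs()["time"])
E
python3 - <<'E'
from pp import *
import json
manip.move_linear((.525,0,.1),rate=.3); manip.gripper_open()
B={}
for n,p,s in(("blue",(.581,.144),1),("red",(.605,-.181),-1)):
    c=over(p,.17); k=blob(mask(c,n),proj(c,[*p,.01])[0]); r=tray(c,k); cv2.imwrite(f"pics/{n}t.png",c["color"])
    ctr,(w,h),a=r
    if w>h: a-=90; w,h=h,w
    u=np.array([-np.sin(np.radians(a)),np.cos(np.radians(a))])
    B[n+"_white"]=list((np.array(ctr)+s*43.5*u)/1000); B[n+"_black"]=list((np.array(ctr)-s*46.5*u)/1000)
    print(n,np.round(ctr,1),w,h,a)
json.dump(B,open("bays.json","w")); print(B)
c=over((.409,-.2215)); b,ax=circ(c,blob(mask(c,"gray"),proj(c,[.409,-.2215,.022])[0]),.022); print("bearing",b,ax)
cv2.imwrite("pics/bear.png",c["color"]); print(sensors.get_obs()["time"])
h=np.hstack([cv2.imread("pics/redt.png"),c["color"]]);cv2.imwrite("pics/rb.png",cv2.resize(h,(800,300)))
E
```

```text
blue [582.3 142.9] 96.40633392333984 182.9293975830078 2.6417434215545654
red [ 606.  -181.7] 97.5444564819336 184.4130859375 0.3605867922306061
{'blue_white': [np.float64(0.5802755073445353), np.float64(0.18639383406913249)], 'blue_black': [np.float64(0.5844236780999148), np.float64(0.09648948111898767)], 'red_white': [np.float64(0.6062500195812679), np.float64(-0.22521764440517397)], 'red_black': [np.float64(0.6056836149115111), np.float64(-0.13521942672421056)]}
bearing [ 0.4078 -0.2225  0.4079 -0.2224] [58.1 58.7]
15.3583
```

View pics/rb.png

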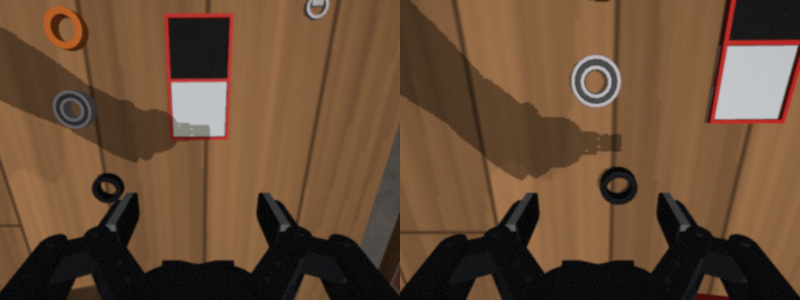

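The bearing is at right-panel (595,81) and the red tray's white bay at left-panel (199,109). Both measured cleanly, so I'll pick the bearing now.

Run:
```python
from pp import *
import json
B=json.load(open("bays.json"))
pick((.4078,-.2225),-.035,60)
if sensors.get_obs()["grip_width"]>.05:
    place(B["red_white"],-.031)
    c=over(B["red_white"]); cv2.imwrite("pics/b1.png",c["color"][20:320,100:500]); print(sensors.get_obs()["time"])
```

```text
pick [ 0.4078 -0.2225] width 0.0582 0.0582 t 17.9083
placed cmd dz 0.001 dF 6.23 tool [ 0.6064 -0.2253 -0.029 ]
t 21.7833
22.2667
```

View pics/b1.png

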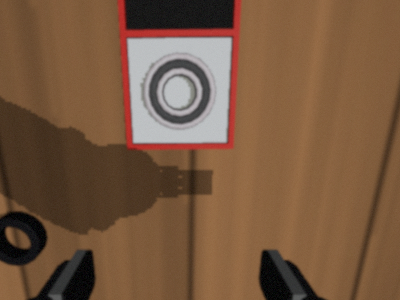

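The bearing lies flat and centred in the white bay: crop (179,91) against a bay centre of about (181,91). Green ring next.

Run:
```python
from pp import *
import json
B=json.load(open("bays.json"))
# bearing centre, from dark race band just pictured (arm still there)
c=shot("wrist"); g=cv2.cvtColor(c["color"],cv2.COLOR_BGR2GRAY)
ce=proj(c,[.6064,-.2253,.026])[0]; m=(g<110).astype(np.uint8); yy,xx=np.indices(g.shape); m[np.hypot(xx-ce[0],yy-ce[1])>45]=0
b,ax=circ(c,blob(m,ce),.026); print("bearing band",b,ax)
c=over((.4313,.117)); q,ax=circ(c,blob(mask(c,"green"),proj(c,[.4313,.117,.02])[0]),.02); print("green",q,ax)
if np.hypot(*(b[:2]-[.6064,-.2253]))<.004 and abs(ax[1]-ax[0])<3:
    pick(q[:2],-.034,35)
    if sensors.get_obs()["grip_width"]>.045:
        t=(b[:2]+[.6064,-.2253])/2; print(t); place(t,-.008)
        c=over(t); cv2.imwrite("pics/g1.png",c["color"][20:320,100:500]); print(sensors.get_obs()["time"])
```

```text
bearing band [ 0.6062 -0.2247  0.6063 -0.2247] [48.5 48.6]
green [0.4304 0.1163 0.4304 0.1163] [51.3 51.4]
pick [0.4304 0.1163] width 0.0522 0.0524 t 26.3667
[ 0.6063 -0.225 ]
placed cmd dz 0.001 dF 1.83 tool [ 0.6065 -0.2251 -0.0065]
t 30.6417
31.125
```

Run:
```python
from pp import *
c=over((.447,.004),.06); o=proj(c,[.447,.004,.04])[0].astype(int); print(o)
np.savez("bush.npz",**{k:c[k] for k in("color","camera_matrix","R","t")})
a=c["color"][max(0,o[1]-50):o[1]+50,o[0]-50:o[0]+50]; print(a.shape,max(0,o[1]-50))
cv2.imwrite("pics/gb.png",np.hstack([cv2.resize(cv2.imread("pics/g1.png"),(400,300)),cv2.resize(a,None,fx=300/a.shape[0],fy=300/a.shape[0])])); print(sensors.get_obs()["time"])
```

```text
[275 112]
(100, 100, 3) 62
32.2667
```

View pics/gb.png

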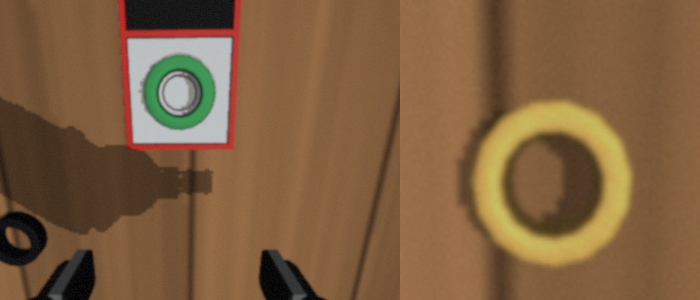

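Green sits centred on the bearing (179,92). The bush centre is at full-image (275.3,122.7). Picking the bush, then measuring the filter overhead.

Run:
```python
from pp import *
import json
B=json.load(open("bays.json")); c=dict(np.load("bush.npz"))
h=cv2.cvtColor(c["color"],cv2.COLOR_BGR2HSV); m=((h[...,0]>17)&(h[...,0]<32)&(h[...,1]>100)&(h[...,2]>130)).astype(np.uint8)
s,ax=circ(c,blob(m,(275,123)),.04); p=back(c,(275.3,122.7),.04)[0][:2]; print("bush",s,ax,p)
if np.hypot(*(s[:2]-p))<.003: p=s[:2]
pick(p,-.027,50)
if sensors.get_obs()["grip_width"]>.03:
    place(B["red_black"],-.023)
    c=over(B["red_black"]); cv2.imwrite("pics/r1.png",c["color"][20:320,100:500])
    q0=(.4465,.355); c=over(q0,.14); k=blob(mask(c,"white"),proj(c,[*q0,.075])[0]); print("filter",*circ(c,k,.072),proj(c,[*q0,.075])[0])
    cv2.imwrite("pics/rf.png",np.hstack([cv2.imread("pics/r1.png"),c["color"][20:320,100:500]])); print(sensors.get_obs()["time"])
```

```text
bush [ 0.4471 -0.0024  0.4472 -0.0025] [34.3 34.4] [ 0.44689397 -0.00210261]
pick [ 0.4471 -0.0024] width 0.0341 0.0342 t 34.8083
placed cmd dz -0.0 dF 4.91 tool [ 0.6057 -0.1352 -0.0221]
t 39.05
filter [0.4467 0.3528 0.4468 0.3527] [49.1 49.3] [276.24751536 112.36770066]
41.4583
```

View pics/rf.png

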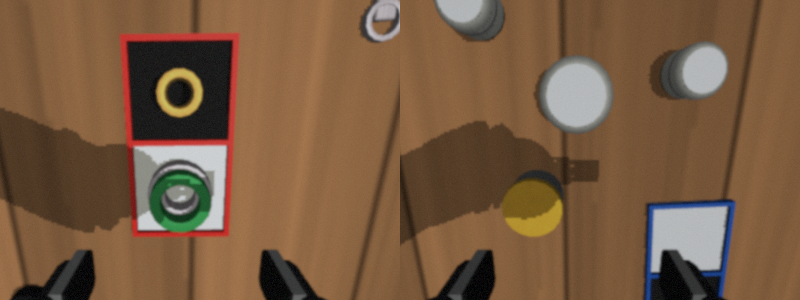

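The bush is centred in the black bay (179,93), the stack is intact, and the filter is at (575,94). Filter next, then the orange ring.

Run:
```python
from pp import *
import json
B=json.load(open("bays.json"))
pick((.4467,.3528),-.018,60,hover=.08)
if sensors.get_obs()["grip_width"]>.055:
    place(B["blue_white"],-.014)
    c=over(B["blue_white"],.14); cv2.imwrite("pics/f1.png",c["color"][20:320,100:500])
    q0=(.4163,-.1085); c=over(q0); q,ax=circ(c,blob(mask(c,"orange"),proj(c,[*q0,.02])[0]),.02); print("orange",q,ax)
    if abs(ax[1]-ax[0])<3:
        pick(q[:2],-.034,35)
        if sensors.get_obs()["grip_width"]>.045:
            place(B["blue_black"],-.030)
            c=over(B["blue_black"],.14); cv2.imwrite("pics/f2.png",c["color"][20:320,100:500]); 
            cv2.imwrite("pics/ff.png",np.hstack([cv2.imread("pics/f1.png"),cv2.imread("pics/f2.png")]))
print(sensors.get_obs()["time"])
```

```text
pick [0.4467 0.3528] width 0.0607 0.0604 t 43.9583
placed cmd dz 0.001 dF 4.46 tool [ 0.5805  0.1864 -0.0123]
t 47.675
orange [ 0.4138 -0.11    0.4156 -0.1096] [41.2 46.2]
49.5333
```

The filter is placed, but the orange mask was broken up by shadow (axes 41 × 46 mm). I'll loosen the threshold and remeasure.

Run:
```python
from pp import *
import json
B=json.load(open("bays.json"))
c=shot("wrist"); h=cv2.cvtColor(c["color"],cv2.COLOR_BGR2HSV)
m=((h[...,0]<15)&(h[...,1]>185)&(h[...,2]>70)).astype(np.uint8)
q,ax=circ(c,blob(m,proj(c,[.4163,-.1085,.02])[0]),.02); print("orange",q,ax)
p=q[:2] if abs(ax[1]-ax[0])<3 and ax[1]>48 else np.array([.416,-.109])
pick(p,-.034,35)
if sensors.get_obs()["grip_width"]>.045:
    place(B["blue_black"],-.030)
    c=over(B["blue_black"],.14); cv2.imwrite("pics/f2.png",c["color"][20:320,100:500]); 
    cv2.imwrite("pics/ff.png",np.hstack([cv2.imread("pics/f1.png"),cv2.imread("pics/f2.png")]))
    manip.goto((.40,0.02,.25),D)
    s=shot("side"); cv2.imwrite("pics/sideE.png",cv2.resize(s["color"][90:370,150:400],(714,600*0+600*1)[:2]))
print(sensors.get_obs()["time"])
```

```text
orange [ 0.4155 -0.1094  0.4156 -0.1094] [50.8 51.2]
pick [ 0.4155 -0.1094] width 0.0526 0.053 t 52.1583
placed cmd dz 0.001 dF 2.06 tool [ 0.5847  0.0965 -0.0285]
t 56.2833
57.725
```

View pics/ff.png

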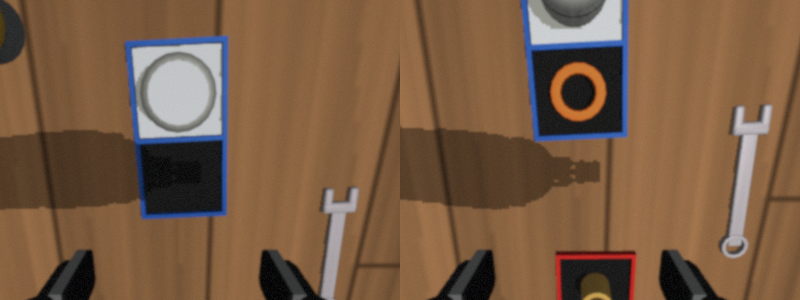

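View pics/sideE.png

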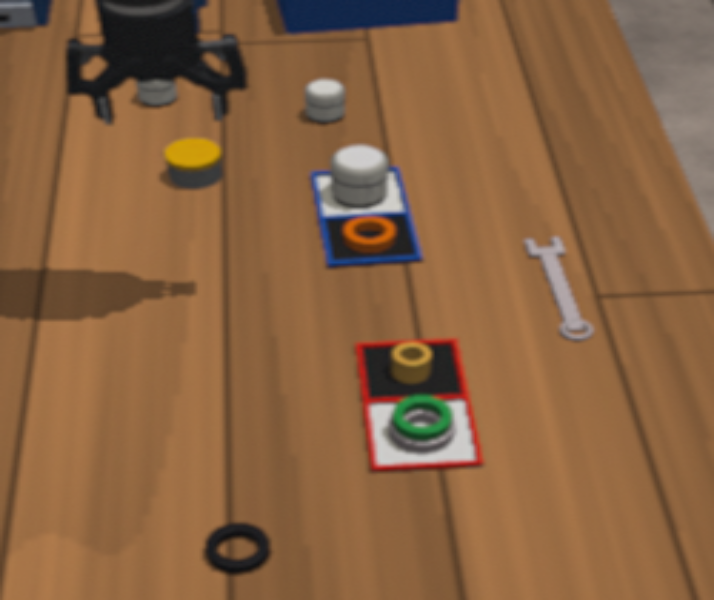

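All the parts are in place. The filter is at (178,91) and the orange ring at (578,91), matching its bay centre. Nothing else has moved, and the arm is clear.

```bash
python3 -c "
from bench import finish_job; print(finish_job())"
```

```text
the job is handed in; nothing more can be done
None
```

Both kits are made up and handed in at about 58 s of the 112 s allowed. I placed the parts in the order you listed them: bearing, green ring, brass bush, largest oil filter, orange ring. Each went down slowly until the force reading showed contact, and only then did I open the gripper.

**Final checks:**
- **Placement:** in overhead views every part was centred in its bay to within a few millimetres. The green ring was centred on the bearing.
- **Last side view:** the stack was intact and everything was upright or flat. The black ring, grease tin, wrench and the two smaller filters looked undisturbed, and the arm was clear.

**What disagreed along the way:**
- **Fingertip position:** the reported TCP lies 36 mm beyond the real shut fingertips. I saw this in the cameras and confirmed it with a light touch on bare bench (about 6 N). All grasp heights were corrected for it.
- **Orange ring:** my first close measurement was spoiled by a shadow, so I measured it again before picking it up.
- **Grip width:** it read 1–2 mm under the stated size of every part.

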